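# Turn the plaster relief round in the scan holder

### The job

The roundel side of the plaster relief has been scanned; turn the relief round in its holder so that the ribbed side faces out for the scanner. Pull up the jaw's spring plunger, slide the jaw open until the plunger drops into its outer hole, lift the relief out, turn it half round and set it down again gently (do not drop it) on its foot, flat against the back rest; then pull the plunger and slide the jaw back over the foot until the plunger drops fully into its inner hole. Do not shift the lens cap, the target ball or the wooden block lying around.

Things in the scene. Friction and masses are not known exactly. Their poses are not given: they have to be found in the camera images.
- bed: Fixed tilted aluminium bed the relief stands on. Origin on its surface, mid-place of the relief, 40 mm above the table. y: level, the jaw's opening direction; z: square to the bed, 30 deg from vertical, leaning to the robot's side (relief and plunger stand along z: tilt the tool so); x: out, up, away from the robot. Back rest: plate x -23 to -15, y -60 to 50, z 0 to 40 mm.
- holder: The holder's fixed base plate, 160 x 280 x 10 mm, centred 35 mm to +y of its origin; origin on the table under the bed's origin, z vertical, y as the bed's. On the bed stand the fixed jaw (34 mm high, face at bed y = -66.5 mm) and the sliding jaw; closed, their faces are 133 mm apart.
- jaw (a joint): Steel jaw's slide along bed +y, m, 2 N friction: 0 closed, 0.038 open, stops -0.002 and 0.040. Block 38 (x) x 50 (y) x 34 mm high, face at bed y = 66.5 mm when closed; its 10 mm toe, 24.5 to 34 mm above the bed, then covers the relief's foot so it cannot be lifted out. Closing it pushes the relief along to its place.
- plunger (a joint): Lift of the spring plunger on the jaw along bed z, m: 0 fully down in a hole, locking the jaw; 0.008 on the strip between holes; at most 0.014. Lift it over 9 mm to slide the jaw. The spring pulls down with 4 N when down, 7.5 N when up.
- outer_hole (a point): Mouth of the 14 mm outer hole in the bed (bed 0, 129.5, 0 mm): the plunger, straight above it, drops in with 2 mm play either way when the jaw is open (0.038).
- inner_hole (a point): Mouth of the 14 mm inner hole in the bed (bed 0, 91.5, 0 mm): the plunger, straight above it, drops in with 2 mm play either way when the jaw is closed (0).
- grip (a point): Centre of the plunger's black oblong grip, 18 (bed x) x 36 (bed y) x 30 mm (bed z); 61 mm above the bed when down, with a 12 mm gap between it and the jaw. Axes parallel to the bed's.
- relief_centre (a point): Centre of the white plaster relief, about 0.3 kg: 30 mm thick (own x), 60 wide (own y), 112 tall (own z), centre 56 mm up; its foot is 130 wide, 22 tall, 30 thick. At the start it is at bed 0, 0, 56 mm, axes parallel to the bed's; in the end own x and y must be reversed. Its top 38 mm is plain on all sides: grip there across 30 or 60 mm, as suits a half turn of the wrist.
- roundel_face (a point): Middle of the relief's roundel face, 15 mm along own +x from relief_centre. That face carries one round roundel, 26 mm across, 7 mm proud; the opposite face three upright ribs, 4 mm proud; all lie in the middle, 46 to 72 mm up.
- lens_cap: Bystander: black round lens cap 62 mm across, 14 mm tall, loose on the table beyond the holder; origin under its centre.
- target_ball: Bystander: white 38 mm ball on a short stem and 64 mm round steel foot, 75 mm tall, loose beyond the holder; origin under its centre.
- branch_block: Bystander: dark wooden block 140 x 32 x 24 mm, loose to the right of the holder; origin under its centre.
Not all that is in view belongs to the job. Of the things like the part that bears relief_centre, leave any that is purple or red; of the rest the larger one is meant.

How it is judged:
By the outcome, as a careful person would: the job done as asked, in the order asked, and still so for the second after the job is handed in, with the robot touching nothing.
It also fails if it takes over 67 s, if anything falls off the work surface, if the arm or the gripper's body presses on something with over 40 N, if the wrist force passes 120 N, or if a joint passes its speed limit or range.

### The arm

A 6-joint arm with a two-finger parallel gripper is mounted at the origin on the work surface. World frame = base frame: x ahead of the robot, y to its left, z up, the work surface at z = 0. Lengths are in m, angles in rad, forces in N, time in s.
With the tool pointing down it reaches from about 0.325 to 0.775 m from the base axis. Payload 5.5 kg.
Tool frame: the origin (TCP) lies midway between the tips of the shut fingers; the grasp point (between the pads) lies manip.pinch_z behind it (manip.pinch_z is the distance from the TCP to the grasp point, in m); z points along the fingers, y is the direction in which the jaws open and shut (so a half turn about z gives the same grasp; the last joint's range is limited). The gripper opens to 88 mm and grips with 3 to 60 N. Pads are 20 mm wide; open, the fingers measure 115 mm over their backs; the gripper's body (75 mm by 178 mm) begins 61 mm behind the grasp point.
Start: joints at [-0.057, 0.091, 1.231, -0, 1.82, -0.057], TCP at [0.6, -0, 0.192] pointing down, gripper open.
Joint ranges: [-2.87, 2.87], [-0.86, 2.18], [0.17, 2.46], [-1.51, 4.65], [0.06, 2.69], [-2.65, 2.65]. Speed limits (rad/s): [2.57, 2.57, 3.01, 3.14, 3.14, 3.14].

### API

Orientations are given as a rotation vector (axis times angle).
In Python, from station import monitor, grab_frame, camera_model, ticket, manip gives the robot as it stands. The module is installed in compiled form; this text tells all that it offers.
- The arm moves only by the shell command python3 -m inch 'ROWS'. ROWS is JSON, a list of rows, each a list of 7 numbers: the shift along the tool's x, y, z in mm, then the turn, a rotation vector about the tool's x, y, z in rad, then the opening, from 0 (shut) to 1 (fully open). In form: [[x, y, z, ax, ay, az, grip], ...]. A call has 1 to 10 rows; each row is the pose to reach, as a shift and turn from the pose commanded when the call began, along the tool's axes at that moment; what a row does not reach only later rows make up. A row lasts 1/8 s, in which the tool goes at most 62.5 mm and 10.7 degrees, less where a joint would pass 70% of its speed; a pose out of reach is approached as far as the arm can. A call with a gripper value outside its range is refused whole. The fingers move at their own pace and stop on an object; the grip force is fixed at half the most. Time passes only in rows, so rows that repeat a pose let the fingers close. It gives the time, the measured TCP pose, the force and the opening at its end, in the units of the state.
- monitor.read_state(): the state, without advancing time (a new reading comes with each control period).
- grab_frame(name): name is "scene" or "side" or "wrist"; returns the picture (400x640x3 uint8, blue, green, red); there is no depth.
- camera_model(name): a dict with "fx", "fy", "cx", "cy" (pixels), "k1" (the pictures are not rectified: a ray, as slopes to the right and down, at radius r is drawn at 1 + k1 r^2 times it, then the intrinsics apply), "R" (3x3) and "t" (3): a world point X has camera coordinates R X + t. Camera axes: x right, y down, z forward; pixel columns grow to the right and rows downward; lengths in m; the calibration is good to about 2 mm. A picture is of the moment at which its call begins: read the wrist's pose just before it. camera_model takes no time and is no camera call; for the wrist camera it gives the pose at the moment of the call.
- ticket.finish_job(): hands the job in, once; it reports no verdict.
The state is a dict: "time": time; "qpos": joint angles; "joint_vel": joint speeds; "joint_torque": joint torques, N m; "tool_pos": TCP position; "eef_rot": TCP orientation; "ft_force": force on the tool from outside, world axes, zero at the start; "moment": the same for the moment, N m; "finger_gap": finger opening in m.
Only numpy, scipy, OpenCV 4.12 (cv2) and the standard library are available. Lean on these libraries where they do the work, as an engineer would, in place of code of your own. Each camera call takes 0.05 s, during which the arm holds its last target. There are 200 camera calls.

## Working session

There is one attempt and no reset: what is moved stays moved. The work goes in short steps, Python scripts to look and compute and a shell command to move; the robot and the scene stay as the last step left them, time stands still between calls to the robot, and variables do not carry over. Pictures are saved under pics/ and viewed, about 8 in all and at most 12, crops included, and the job is handed in when it is done.

```bash
mkdir -p pics; python3 - <<'E'
from station import monitor, grab_frame, camera_model, manip
import cv2,numpy as np
print(monitor.read_state()); print(manip.pinch_z)
for n in("scene","side"):
    cv2.imwrite(f"pics/{n}0.png",grab_frame(n)); c=camera_model(n); print(n,c)
E
```

```text
{'time': 0.0, 'qpos': array([-5.66840821e-02,  9.18384634e-02,  1.23185832e+00,  9.11312001e-06,
        1.81982088e+00, -5.66957679e-02]), 'joint_vel': array([ 7.60717883e-04,  7.79214838e-04, -5.86350677e-04, -6.48278372e-04,
       -6.82405947e-05, -1.53194822e-03]), 'joint_torque': array([-3.13584051e-04, -4.46447504e+01, -4.06449509e+01,  6.96761138e-02,
        2.93726998e-02, -1.50731516e-04]), 'tool_pos': array([5.99641324e-01, 3.14883858e-05, 1.90834730e-01]), 'eef_rot': array([-2.22040590e+00, -2.22043682e+00,  2.00229861e-03]), 'ft_force': array([ 0.41287116,  0.66781544, -0.01978715]), 'moment': array([-5.78413472e-02,  7.34357796e-02,  6.40682086e-05]), 'finger_gap': 0.08757066976211318}
0.0187
scene {'fx': 381.12560647511145, 'fy': 381.12560647511145, 'cx': 317.3960761581082, 'cy': 206.07852880884502, 'k1': -0.04854059498099898, 'R': array([[ 0.07251764,  0.99736147, -0.00335995],
       [ 0.72582202, -0.05508407, -0.68567349],
       [-0.6840494 ,  0.04728469, -0.72790148]]), 't': array([-0.00876037, -0.34401536,  1.37227613])}
side {'fx': 389.912471210498, 'fy': 389.912471210498, 'cx': 321.03410819826956, 'cy': 201.47766502081913, 'k1': -0.06598728996946443, 'R': array([[ 0.9788483 , -0.20448425,  0.00649602],
       [-0.14043361, -0.6946557 , -0.70550114],
       [ 0.14877637,  0.68966633, -0.70867901]]), 't': array([-0.55468219,  0.13205943,  0.77761201])}
```

View pics/scene0.png

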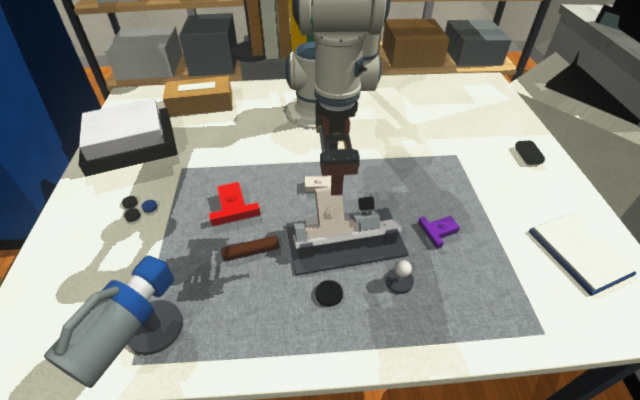

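View pics/side0.png

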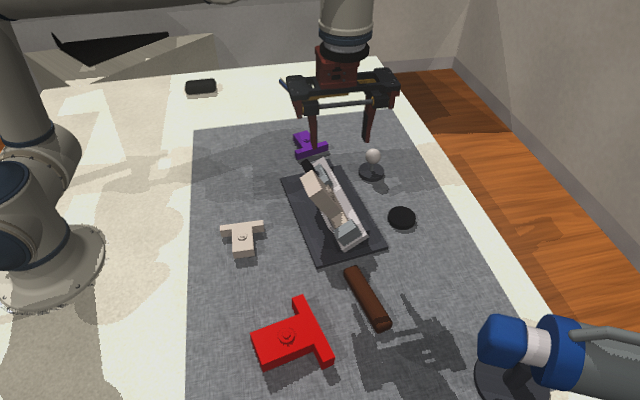

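```bash
python3 - <<'E'
import cv2,numpy as np
a=cv2.imread("pics/scene0.png")[165:285,270:430]; b=cv2.imread("pics/side0.png")[145:275,260:420]
a=cv2.resize(a,None,fx=5,fy=5,interpolation=cv2.INTER_CUBIC);b=cv2.resize(b,None,fx=4.5,fy=4.5,interpolation=cv2.INTER_CUBIC)
cv2.imwrite("pics/sc.png",a);cv2.imwrite("pics/si.png",b)
E
```

```text
(no output)
```

View pics/sc.png

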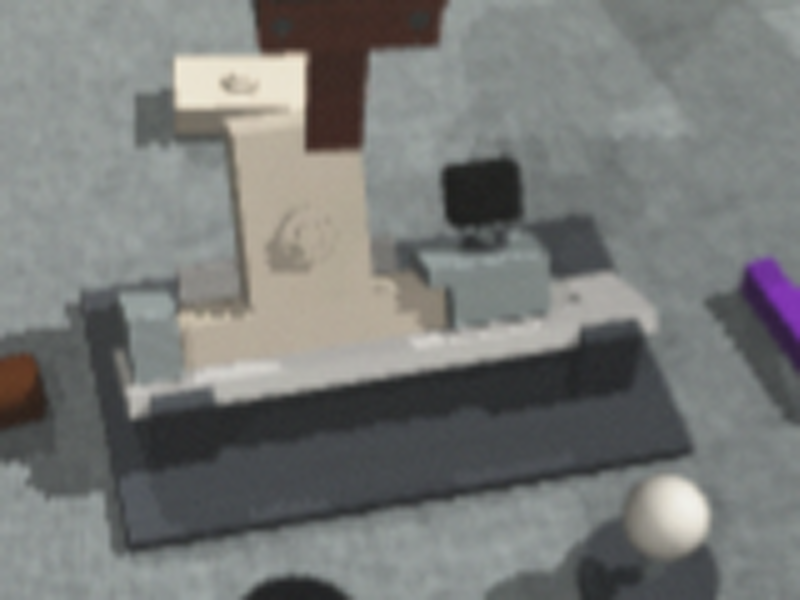

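View pics/si.png

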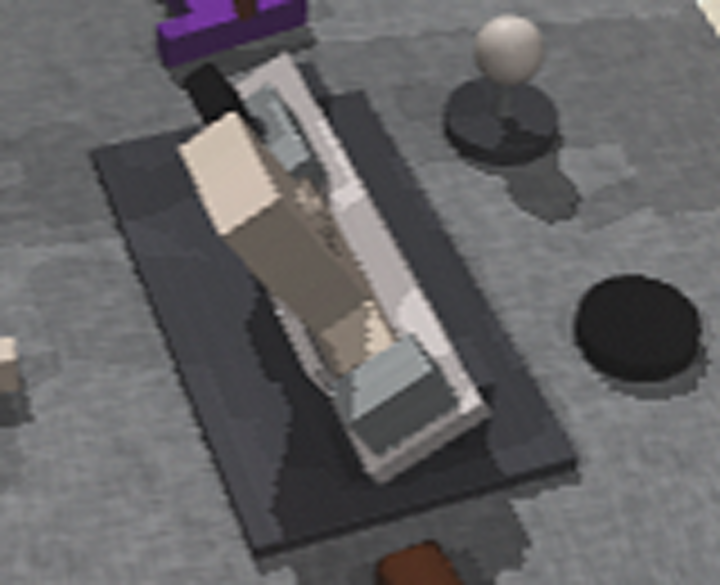

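```bash
cat > h.py <<'E'
import numpy as np,cv2
from scipy.optimize import least_squares
from scipy.spatial.transform import Rotation as Ro
from station import monitor, grab_frame, camera_model, manip
def proj(c,X):
    p=np.atleast_2d(X)@np.array(c["R"]).T+np.array(c["t"]); s=p[:,:2]/p[:,2:]
    s=s*(1+c["k1"]*(s**2).sum(1,keepdims=True)); return s*[c["fx"],c["fy"]]+[c["cx"],c["cy"]]
Rt=np.array([[.75**.5,0,-.5],[0,1,0],[.5,0,.75**.5]])
def hold(p): return np.array([p[0],p[1],0]),Ro.from_euler('z',p[2]).as_matrix()
def bed(p):
    o,R=hold(p); return o+[0,0,.04],R@Rt
def b2w(p,X): o,R=bed(p); return np.atleast_2d(X)/1000@R.T+o
def h2w(p,X): o,R=hold(p); return np.atleast_2d(X)/1000@R.T+o
E
cat > fit.py <<'E'
from h import *
sc=lambda u,v:(270+u/5-.4,165+v/5-.4); si=lambda u,v:(260+u/4.5-.4,145+v/4.5-.4)
O=[("scene",'h',(80,-105,10),sc(125,538)),("scene",'h',(80,175,10),sc(690,447)),("scene",'h',(-80,175,10),sc(590,215)),
("side",'h',(-80,175,10),si(92,152)),("side",'h',(-80,-105,10),si(258,548)),("side",'h',(80,-105,10),si(578,460)),("side",'h',(80,175,10),si(360,90)),
("scene",'b',(0,91.5,61),sc(482,192)),("scene",'b',(22,0,59),sc(303,237)),
("side",'b',(-15,30,112),si(182,150)),("side",'b',(15,30,112),si(237,113)),("side",'b',(15,-30,112),si(280,183)),("side",'b',(-15,-30,112),si(228,236))]
C={n:camera_model(n) for n in("scene","side")}
def f(p): return np.concatenate([proj(C[n],(h2w if k=='h' else b2w)(p,X))[0]-uv for n,k,X,uv in O])
r=least_squares(f,[.6,0,.1],loss='soft_l1',x_scale=[.01,.01,.1])
print(r.x); print(f(r.x).reshape(-1,2).round(1))
np.save("p.npy",r.x)
for n,X in(("grip",(0,91.5,61)),("relief",(0,0,56)),("top",(0,0,112))): print(n,b2w(r.x,X))
E
python3 fit.py
```

```text
[ 5.99262267e-01 -5.44080069e-04  1.24820249e-01]
[[ 0.   0.9]
 [ 0.8 -0.3]
 [-0.1 -0.9]
 [ 0.1 -0.6]
 [-0.7  0.7]
 [ 1.2 -0.3]
 [ 1.4 -0.1]
 [-0.3 -0.1]
 [ 0.7 -0.2]
 [-0.1 -0.3]
 [-0.  -0.5]
 [ 0.3  3.6]
 [-1.2  0.6]]
grip [[0.55760814 0.08644692 0.09282755]]
relief [[ 0.57148011 -0.00402998  0.08849742]]
top [[ 0.54369794 -0.00751588  0.13699485]]
```

```bash
cat > to.py <<'E'
import sys
from h import *
# usage: to.py bx by bz yaw_deg : shift (tool mm) and turn for TCP to bed point
p=np.load("p.npy"); o,B=bed(p); a=list(map(float,sys.argv[1:5])); s=monitor.read_state()
R=Ro.from_rotvec(s["eef_rot"]).as_matrix()
b=(s["tool_pos"]-o)@B*1000; T=np.column_stack([B[:,1],B[:,0],-B[:,2]])
print("t",round(s["time"],2),"tcp in bed",b.round(1),"rot err vs bed",Ro.from_matrix(T.T@R).as_rotvec().round(3),"gap",round(s["finger_gap"],4),"F bed",(s["ft_force"]@B).round(1),"q",s["qpos"].round(2))
T=T@Ro.from_euler('z',a[3],degrees=True).as_matrix()
print("shift",(R.T@(b2w(p,a[:3])[0]-s["tool_pos"])*1000).round(1),"turn",Ro.from_matrix(R.T@T).as_rotvec().round(4))
E
python3 to.py 0 91.5 100 0
```

```text
t 0.1 tcp in bed [ 75.9   0.5 130.5] rot err vs bed [ 0.525 -0.033  0.122] gap 0.0877 F bed [ 0.8 -0.3 -0.6] q [-0.06  0.09  1.23 -0.    1.82 -0.06]
shift [ 84.  -61.3  64.5] turn [-0.5246  0.0325 -0.1221]
```

```bash
python3 -m inch '[[60,0,0,0,0,0,1],[84,0,0,0,0,0,1],[84,-30,30,-0.26,0.016,-0.06,1],[84,-61,64,-0.5246,0.0325,-0.1221,1],[84,-61,64,-0.5246,0.0325,-0.1221,1],[84,-61,64,-0.5246,0.0325,-0.1221,1],[84,-61,64,-0.5246,0.0325,-0.1221,1],[84,-61,64,-0.5246,0.0325,-0.1221,1]]'; python3 to.py 0 91.5 44 0; python3 - <<'E'
from h import *
c=camera_model("wrist"); f=grab_frame("wrist"); p=np.load("p.npy")
P=[(sx*9,91.5+sy*18,76) for sx,sy in((-1,-1),(-1,1),(1,1),(1,-1))]+[(x,y,112) for x,y in((-15,-30),(-15,30),(15,30),(15,-30))]
q=proj(c,b2w(p,P)); print(q.round(1))
for u in q: cv2.circle(f,tuple(int(v) for v in u.round()),2,(0,255,0),-1)
cv2.imwrite("pics/w1.png",f)
E
```

```text
time: 1.1
tool_pos: [0.5398, 0.084, 0.1294]
eef_rot: [1.813, 2.055, 0.553]
ft_force: [0.5, 0.5, 0.3]
finger_gap: 0.0879
t 1.1 tcp in bed [  2.7  91.3 101.7] rot err vs bed [-0.002 -0.     0.   ] gap 0.0879 F bed [0.6 0.4 0. ] q [ 0.07 -0.61  2.02  0.03  1.21 -0.05]
shift [ 0.2 -2.9 57.6] turn [ 0.0025  0.0004 -0.0001]
[[300.9 238.5]
 [300.2 192.1]
 [325.4 192.1]
 [325.  238.5]
 [293.2 384.6]
 [290.9 318.4]
 [334.8 318.4]
 [333.3 384.5]]
```

View pics/w1.png

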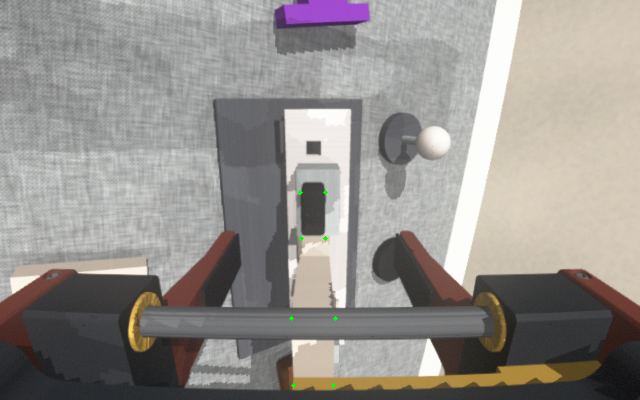

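```bash
python3 - <<'E'
from h import *
c=camera_model("wrist"); f=grab_frame("wrist"); p=np.load("p.npy")
for z in(46,76): print(z,proj(c,b2w(p,[(-9,73.5,z),(9,109.5,z)])).round(1))
m=(f.max(2)<45); print("blob rows",[r for r in range(160,260) if m[r,313]]); print("cols",[k for k in range(285,345) if m[205,k]])
print("inner/outer hole",proj(c,b2w(p,[(0,129.5,0)])))
print("hole cols/rows", [r for r in range(130,165) if m[r,313]])
print(proj(c,b2w(p,[(0,91.5,200)])),c["t"]@c["R"]*-1)
E
```

```text
46 [[302.4 223.9]
 [324.1 182.1]]
76 [[300.7 238.6]
 [325.1 192.1]]
blob rows []
cols []
inner/outer hole [[313.29256481 149.29216733]]
hole cols/rows []
[[308.92718425 334.67458075]] [0.43547693 0.15031691 0.29431129]
```

```bash
python3 -m inch '[[0,-3,30,0,0,0,1],[0,-3,57,0,0,0,1],[0,-3,57,0,0,0,1],[0,-3,57,0,0,0,0],[0,-3,57,0,0,0,0],[0,-3,57,0,0,0,0],[0,-3,57,0,0,0,0],[0,-3,57,0,0,0,0]]'; python3 to.py 0 91.5 44 0
```

```text
time: 2.2
tool_pos: [0.5648, 0.0872, 0.0774]
eef_rot: [1.813, 2.055, 0.553]
ft_force: [0.1, 0.4, 0.0]
finger_gap: 0.0411
t 2.2 tcp in bed [-1.4 91.4 44. ] rot err vs bed [-0.002 -0.    -0.   ] gap 0.0411 F bed [ 0.1  0.4 -0.1] q [ 0.08 -0.51  2.04  0.03  1.08 -0.05]
shift [0.1 1.4 0. ] turn [0.0021 0.0002 0.0003]
```

```bash
python3 -m inch '[[0,1,0,0,0,0,0],[0,1,0,0,0,0,0],[0,1,0,0,0,0,0],[0,1,0,0,0,0,0],[0,1,0,0,0,0,0],[0,1,0,0,0,0,0]]'; python3 to.py 0 91.5 44 0
```

```text
time: 2.95
tool_pos: [0.5658, 0.0873, 0.0777]
eef_rot: [1.813, 2.055, 0.553]
ft_force: [1.4, 0.6, -1.4]
finger_gap: 0.0169
t 2.95 tcp in bed [-0.5 91.4 43.8] rot err vs bed [-0.002 -0.    -0.   ] gap 0.0169 F bed [ 0.6  0.4 -2. ] q [ 0.08 -0.51  2.04  0.03  1.08 -0.05]
shift [ 0.1  0.5 -0.2] turn [0.0019 0.0002 0.0002]
```

```bash
python3 -m inch '[[0,0,-4,0,0,0,0],[0,0,-8,0,0,0,0],[0,0,-11.5,0,0,0,0],[0,0,-11.5,0,0,0,0],[0,0,-11.5,0,0,0,0]]'; python3 to.py 0 91.5 44 0
```

```text
time: 3.58
tool_pos: [0.5602, 0.0866, 0.0872]
eef_rot: [1.813, 2.055, 0.553]
ft_force: [7.4, 1.3, -4.4]
finger_gap: 0.0168
t 3.58 tcp in bed [-0.5 91.3 54.8] rot err vs bed [-0.002 -0.    -0.   ] gap 0.0168 F bed [ 4.3  0.3 -7.6] q [ 0.08 -0.53  2.04  0.03  1.11 -0.05]
shift [ 0.2  0.5 10.8] turn [0.0023 0.0003 0.0002]
```

```bash
python3 -m inch '[[6,0,0,0,0,0,0],[14,0,0,0,0,0,0],[22,0,0,0,0,0,0],[30,0,0,0,0,0,0],[35,0,0,0,0,0,0],[38,0,0,0,0,0,0],[38,0,0,0,0,0,0],[38,0,0,0,0,0,0]]'; python3 to.py 0 129.5 44 0
```

```text
time: 4.58
tool_pos: [0.5555, 0.1242, 0.0871]
eef_rot: [1.813, 2.055, 0.552]
ft_force: [6.4, 0.7, -4.2]
finger_gap: 0.0167
t 4.58 tcp in bed [ -0.7 129.2  54.7] rot err vs bed [-0.002 -0.001 -0.   ] gap 0.0167 F bed [ 3.5 -0.2 -6.9] q [ 0.18 -0.52  2.03 -0.03  1.1   0.06]
shift [ 0.3  0.6 10.7] turn [0.002  0.0006 0.0003]
```

```bash
python3 -m inch '[[0,0,4,0,0,0,0],[0,0,8,0,0,0,0],[0,0,11.5,0,0,0,0],[0,0,11.5,0,0,0,0],[0,0,11.5,0,0,0,0]]'; python3 to.py 0 129.5 44 0
```

```text
time: 5.2
tool_pos: [0.561, 0.1249, 0.0777]
eef_rot: [1.813, 2.055, 0.552]
ft_force: [2.8, 0.3, -1.0]
finger_gap: 0.0169
t 5.2 tcp in bed [ -0.5 129.2  43.9] rot err vs bed [-0.002 -0.    -0.   ] gap 0.0169 F bed [ 2.  -0.  -2.3] q [ 0.18 -0.5   2.03 -0.03  1.08  0.06]
shift [ 0.3  0.5 -0.1] turn [0.0019 0.0005 0.0002]
```

```bash
python3 -m inch '[[0,0,0,0,0,0,1],[0,0,0,0,0,0,1],[0,0,0,0,0,0,1],[0,0,-50,0,0,0,1],[0,0,-110,0,0,0,1],[0,0,-110,0,0,0,1],[0,0,-110,0,0,0,1]]'; python3 to.py 0 0 150 90; python3 - <<'E'
from h import *
c=camera_model("wrist"); f=grab_frame("wrist"); p=np.load("p.npy")
for y in(129.5,): 
  for z in(46,76): print(z,proj(c,b2w(p,[(-9,y-18,z),(9,y+18,z)])).round(1))
cv2.imwrite("pics/w2.png",f)
E
```

```text
time: 6.08
tool_pos: [0.5061, 0.1182, 0.1726]
eef_rot: [1.813, 2.056, 0.552]
ft_force: [0.9, -0.7, -0.3]
finger_gap: 0.0831
t 6.08 tcp in bed [ -1.  129.5 153.6] rot err vs bed [-0.002 -0.    -0.   ] gap 0.0831 F bed [ 0.5 -0.8 -0.7] q [ 0.19 -0.68  1.98 -0.03  1.32  0.06]
shift [-129.5    0.9    3.6] turn [ 1.5000e-03 -1.3000e-03  1.5711e+00]
46 [[308.5 204.9]
 [326.9 169.3]]
76 [[307.7 215.1]
 [328.  176.2]]
```

View pics/w2.png

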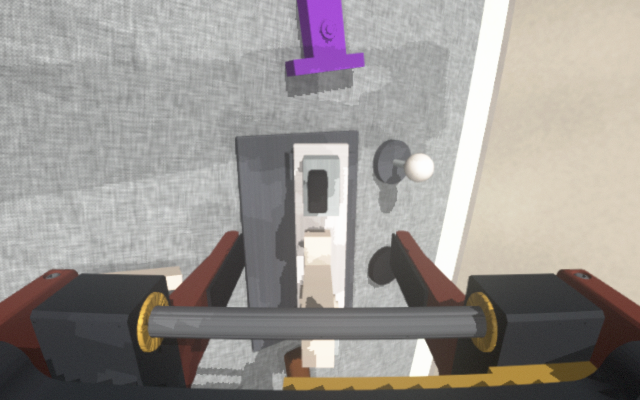

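```bash
python3 -m inch '[[-60,1,0,0,0,0.19,1],[-120,1,0,0,0,0.37,1],[-129.5,1,0,0,0,0.55,1],[-129.5,1,0,0,0,0.74,1],[-129.5,1,0,0,0,0.92,1],[-129.5,1,0,0,0,1.1,1],[-129.5,1,0,0,0,1.28,1],[-129.5,1,0,0,0,1.46,1],[-129.5,1,0,0,0,1.571,1],[-129.5,1,0,0,0,1.571,1]]'; python3 to.py 0 0 76 90; python3 - <<'E'
from h import *
c=camera_model("wrist"); f=grab_frame("wrist"); p=np.load("p.npy")
P=[(x,y,112) for x,y in((-15,-30),(-15,30),(15,30),(15,-30))]
q=proj(c,b2w(p,P)); print(q.round(1))
for u in q: cv2.circle(f,tuple(int(v) for v in u.round()),2,(0,255,0),-1)
cv2.imwrite("pics/w3.png",f)
E
```

```text
time: 7.38
tool_pos: [0.5228, -0.0102, 0.1708]
eef_rot: [-2.998, -0.188, -0.8]
ft_force: [-0.1, -0.6, 0.2]
finger_gap: 0.0877
t 7.38 tcp in bed [-1.400e+00 -1.000e-01  1.518e+02] rot err vs bed [ 2.000e-03 -1.000e-03  1.571e+00] gap 0.0877 F bed [-0.  -0.6  0.2] q [-0.2  -0.66  1.98  0.17  1.34  1.25]
shift [ 1.6 -0.  75.8] turn [-0.0007  0.002   0.0003]
[[354.8 226.6]
 [278.6 226.6]
 [277.2 189.8]
 [356.2 189.8]]
```

View pics/w3.png

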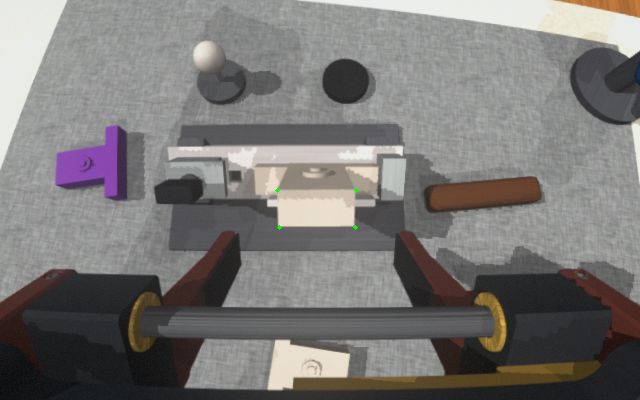

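```bash
python3 -m inch '[[1.5,0,40,0,0,0,1],[1.5,0,75,0,0,0,1],[1.5,0,75,0,0,0,1],[1.5,0,75,0,0,0,0],[1.5,0,75,0,0,0,0],[1.5,0,75,0,0,0,0],[1.5,0,75,0,0,0,0],[1.5,0,75,0,0,0,0],[1.5,0,75,0,0,0,0]]'; python3 to.py 0 0 76 90
```

```text
time: 8.55
tool_pos: [0.5623, -0.0053, 0.1108]
eef_rot: [-2.997, -0.188, -0.809]
ft_force: [-3.8, -0.8, 6.4]
finger_gap: 0.0586
t 8.55 tcp in bed [ 3.1 -0.1 80. ] rot err vs bed [-0.003  0.003  1.57 ] gap 0.0586 F bed [-0.1 -0.3  7.5] q [-0.17 -0.55  2.01  0.16  1.17  1.25]
shift [-3.1 -0.1  4. ] turn [ 0.0005 -0.0039  0.0004]
```

```bash
python3 -m inch '[[0,0,0,0,0,0,0],[0,0,0,0,0,0,0]]'; python3 to.py 0 0 76 90
```

```text
time: 8.8
tool_pos: [0.5623, -0.0053, 0.1108]
eef_rot: [-2.997, -0.188, -0.809]
ft_force: [-2.9, 1.1, 6.7]
finger_gap: 0.0587
t 8.8 tcp in bed [ 3.1 -0.1 80. ] rot err vs bed [-0.003  0.003  1.57 ] gap 0.0587 F bed [0.9 1.5 7.2] q [-0.17 -0.55  2.01  0.16  1.17  1.25]
shift [-3.1 -0.1  4. ] turn [ 0.0004 -0.0038  0.0004]
```

```bash
python3 - <<'E'
from h import *
c=camera_model("side"); f=grab_frame("side"); p=np.load("p.npy")
P=[(x,y,112) for x,y in((-15,-30),(-15,30),(15,30),(15,-30))]+[(15,-65,22),(-15,-65,22)]
q=proj(c,b2w(p,P)); print(q.round(1))
g=cv2.resize(f[85:285,220:440],None,fx=3,fy=3,interpolation=cv2.INTER_CUBIC)
for u in q: cv2.circle(g,(int((u[0]-220+.5)*3),int((u[1]-85+.5)*3)),2,(0,255,0),-1)
cv2.imwrite("pics/s4.png",g)
E
```

```text
[[309.1 197.6]
 [299.9 177.6]
 [312.2 169.2]
 [322.1 188.8]
 [348.9 223.8]
 [336.4 231.9]]
```

View pics/s4.png

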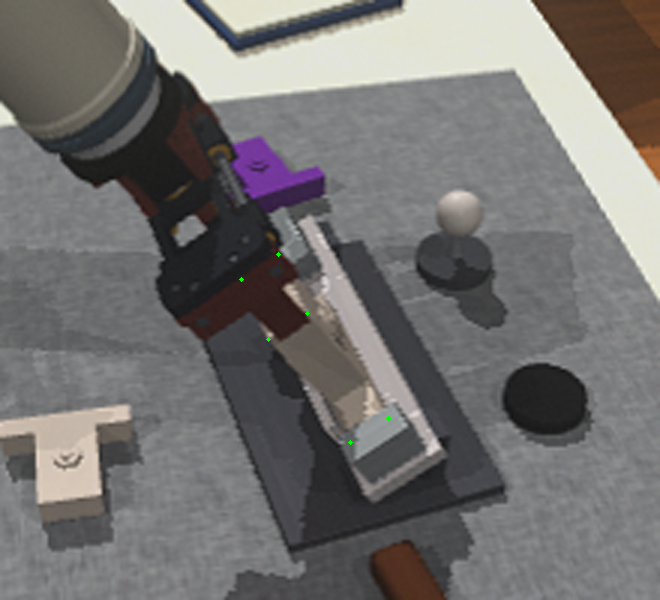

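```bash
python3 -m inch '[[0,0,-3,0,0,0,0],[0,0,-10,0,0,0,0],[0,0,-25,0,0,0,0],[0,0,-45,0,0,0,0],[0,0,-65,0,0,0,0],[0,0,-68,0,0,0,0],[0,0,-68,0,0,0,0]]'; python3 to.py 0 0 148 90
```

```text
time: 9.72
tool_pos: [0.5277, -0.0097, 0.1678]
eef_rot: [-2.998, -0.187, -0.805]
ft_force: [-0.6, 0.2, -2.1]
finger_gap: 0.0589
t 9.72 tcp in bed [  1.4  -0.2 146.8] rot err vs bed [-1.000e-03  1.000e-03  1.571e+00] gap 0.0589 F bed [-1.5  0.2 -1.5] q [-0.2  -0.65  1.98  0.16  1.32  1.25]
shift [-1.4 -0.2 -1.2] turn [ 0.0004 -0.0012 -0.0001]
```

```bash
python3 -m inch '[[0,0,0,0,0,-0.1,0],[0,0,0,0,0,-0.28,0],[0,0,0,0,0,-0.46,0],[0,0,0,0,0,-0.64,0],[0,0,0,0,0,-0.82,0],[0,0,0,0,0,-1.0,0],[0,0,0,0,0,-1.18,0],[0,0,0,0,0,-1.36,0],[0,0,0,0,0,-1.54,0],[0,0,0,0,0,-1.571,0]]' >/dev/null; python3 -m inch '[[0,0,0,0,0,-0.18,0],[0,0,0,0,0,-0.36,0],[0,0,0,0,0,-0.54,0],[0,0,0,0,0,-0.72,0],[0,0,0,0,0,-0.9,0],[0,0,0,0,0,-1.08,0],[0,0,0,0,0,-1.26,0],[0,0,0,0,0,-1.44,0],[0,0,0,0,0,-1.571,0],[0,0,0,0,0,-1.571,0]]'; python3 to.py 0 3 120 -90; python3 - <<'E'
from h import *
s=monitor.read_state(); o,B=bed(np.load("p.npy")); t=(s["tool_pos"]-o)@B*1000
f=grab_frame("side"); c=camera_model("side"); p=np.load("p.npy")
print(t)
for d in(0,3):
  P=[(t[0]+d+x,t[1]+y,t[2]+z) for x,y,z in((-15,-30,32),(-15,30,32),(15,30,32),(15,-30,32),(15,-65,-58),(15,-65,-80),(15,65,-80),(-15,-65,-58),(-15,-65,-80))]
  q=proj(c,b2w(p,P)); print(q.round(1)[4:])
g=cv2.resize(f[75:275,220:440],None,fx=3.5,fy=3,interpolation=cv2.INTER_CUBIC)
for u in q: cv2.circle(g,(int((u[0]-220+.5)*3.5),int((u[1]-75+.5)*3)),2,(0,255,0),-1)
cv2.imwrite("pics/s5.png",g)
E
```

```text
time: 12.22
tool_pos: [0.5278, -0.0095, 0.1672]
eef_rot: [-0.159, 2.613, 0.045]
ft_force: [0.7, 0.1, -2.4]
finger_gap: 0.0584
t 12.22 tcp in bed [  1.2  -0.  146.2] rot err vs bed [-0.    -0.    -1.568] gap 0.0584 F bed [-0.6  0.  -2.4] q [-0.2  -0.65  1.98  0.16  1.32 -1.89]
shift [ 1.3  3.  26.2] turn [ 0.0001  0.0005 -0.0031]
[ 1.22956961e+00 -1.95502656e-02  1.46210748e+02]
[[334.7 207.3]
 [339.8 212.9]
 [318.  170.8]
 [321.5 216. ]
 [326.8 221.4]]
[[336.  206.4]
 [341.1 212.1]
 [319.2 170. ]
 [322.8 215.2]
 [328.1 220.6]]
```

View pics/s5.png

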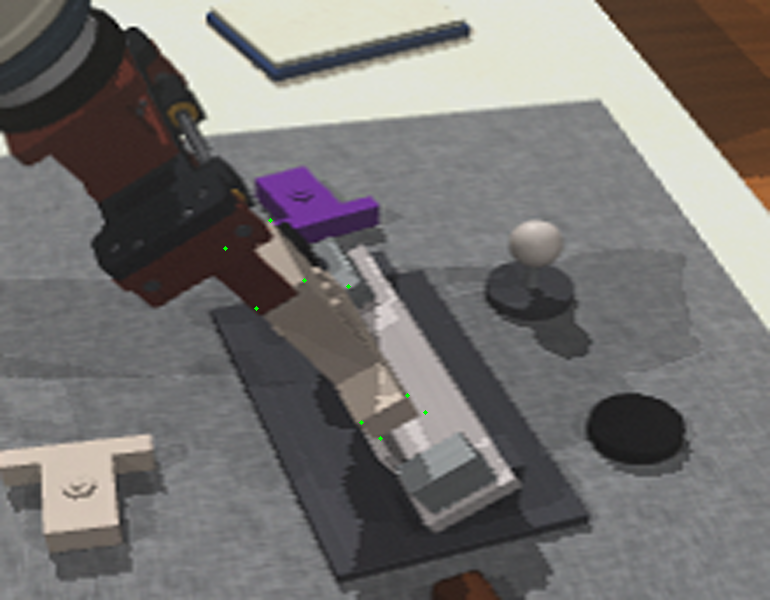

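```bash
python3 -m inch '[[-2,3,20,0,0,0,0],[-2,3,40,0,0,0,0],[-2,3,52,0,0,0,0],[-2,3,56,0,0,0,0],[-2,3,58,0,0,0,0],[-2,3,58,0,0,0,0],[-2,3,58,0,0,0,0]]'; python3 to.py 3 3 80 -90
```

```text
time: 13.15
tool_pos: [0.5583, -0.0029, 0.1196]
eef_rot: [-0.163, 2.611, 0.043]
ft_force: [0.8, -0.2, -2.6]
finger_gap: 0.059
t 13.15 tcp in bed [ 4.4  2.8 89.4] rot err vs bed [-0.002 -0.002 -1.571] gap 0.059 F bed [-0.6 -0.3 -2.6] q [-0.16 -0.56  2.    0.15  1.2  -1.88]
shift [1.4 0.2 9.4] turn [-0.0005  0.0027  0.0003]
```

```bash
python3 -m inch '[[0,0,2,0,0,0,0],[0,0,4,0,0,0,0],[0,0,6,0,0,0,0],[0,0,7,0,0,0,0],[0,0,7,0,0,0,0]]'; python3 to.py 3 3 80 -90
```

```text
time: 13.78
tool_pos: [0.5616, -0.0023, 0.1126]
eef_rot: [-0.164, 2.612, 0.044]
ft_force: [-0.5, -0.1, -1.7]
finger_gap: 0.0587
t 13.78 tcp in bed [ 3.7  2.9 81.6] rot err vs bed [-1.000e-03 -1.000e-03 -1.571e+00] gap 0.0587 F bed [-1.3 -0.1 -1.2] q [-0.16 -0.55  2.01  0.15  1.18 -1.88]
shift [0.7 0.1 1.6] turn [-0.0001  0.0014  0.0004]
```

```bash
python3 -m inch '[[0,0,1,0,0,0,0],[0,0,1,0,0,0,0]]'; python3 to.py 3 3 80 -90;  python3 -m inch '[[0,0,1,0,0,0,0],[0,0,1,0,0,0,0],[0,0,1,0,0,0,0]]'; python3 to.py 3 3 80 -90
```

```text
time: 14.02
tool_pos: [0.5621, -0.0023, 0.1119]
eef_rot: [-0.164, 2.612, 0.043]
ft_force: [-0.2, -0.8, -2.2]
finger_gap: 0.0587
t 14.03 tcp in bed [ 3.9  2.9 80.8] rot err vs bed [-1.000e-03 -1.000e-03 -1.571e+00] gap 0.0587 F bed [-1.3 -0.8 -1.7] q [-0.16 -0.55  2.01  0.15  1.18 -1.88]
shift [0.9 0.1 0.8] turn [-0.0002  0.0016  0.0005]
time: 14.4
tool_pos: [0.5629, -0.0024, 0.112]
eef_rot: [-0.164, 2.611, 0.043]
ft_force: [-4.8, -1.8, 4.0]
finger_gap: 0.0587
t 14.4 tcp in bed [ 4.6  2.7 80.5] rot err vs bed [-0.002 -0.003 -1.571] gap 0.0587 F bed [-2.3 -1.2  6. ] q [-0.16 -0.54  2.01  0.15  1.18 -1.88]
shift [1.6 0.3 0.5] turn [-0.0007  0.0028  0.0006]
```

```bash
python3 -m inch '[[1,0,-0.5,0,0,0,0],[2,0,-0.5,0,0,0,0],[2,0,-0.5,0,0,0,0]]' >/dev/null; python3 to.py 3 3 80 -90;  python3 -m inch '[[1,0,0,0,0,0,0],[2,0,0,0,0,0,0],[2,0,0,0,0,0,0]]' >/dev/null; python3 to.py 3 3 80 -90
```

```text
t 14.78 tcp in bed [ 1.8  2.8 80.2] rot err vs bed [-1.000e-03 -2.000e-03 -1.571e+00] gap 0.0588 F bed [-2. -2.  3.] q [-0.16 -0.55  2.01  0.15  1.18 -1.88]
shift [-1.2  0.2  0.2] turn [-0.0005  0.0018  0.0003]
t 15.15 tcp in bed [-0.1  3.  80.2] rot err vs bed [-1.000e-03 -2.000e-03 -1.571e+00] gap 0.059 F bed [ 0.5 -0.8 -0.7] q [-0.16 -0.56  2.02  0.15  1.18 -1.88]
shift [-3.1  0.   0.2] turn [-0.0001  0.0019  0.0003]
```

```bash
python3 -m inch '[[1,0,0.3,0,0,0,0],[2,0,0.3,0,0,0,0],[2,0,0.3,0,0,0,0]]' >/dev/null; python3 to.py 3 3 80 -90;  python3 -m inch '[[1,0,0.3,0,0,0,0],[2,0,0.3,0,0,0,0],[2,0,0.3,0,0,0,0]]' >/dev/null; python3 to.py 3 3 80 -90
```

```text
t 15.53 tcp in bed [-1.8  2.9 80.3] rot err vs bed [-0.002 -0.002 -1.571] gap 0.059 F bed [-0.4 -0.4  2.6] q [-0.16 -0.56  2.02  0.16  1.18 -1.88]
shift [-4.8  0.1  0.3] turn [-0.0003  0.0025  0.0005]
t 15.9 tcp in bed [-3.4  2.8 80.3] rot err vs bed [-0.002 -0.003 -1.571] gap 0.0589 F bed [1.2 1.  5.4] q [-0.17 -0.57  2.03  0.16  1.18 -1.88]
shift [-6.4  0.2  0.4] turn [-0.0004  0.0033  0.0006]
```

```bash
python3 -m inch '[[1,0,-0.3,0,0,0,0],[1,0,-0.3,0,0,0,0]]' >/dev/null; python3 to.py 3 3 80 -90;  python3 -m inch '[[1,0,0,0,0,0,0],[1,0,0,0,0,0,0]]' >/dev/null; python3 to.py 3 3 80 -90
```

```text
t 16.15 tcp in bed [-4.6  2.8 80.4] rot err vs bed [-0.002 -0.002 -1.571] gap 0.0589 F bed [ 1.6 -0.1  5. ] q [-0.17 -0.57  2.03  0.16  1.18 -1.89]
shift [-7.6  0.2  0.4] turn [-0.0004  0.0028  0.0005]
t 16.4 tcp in bed [-5.5  2.8 80.4] rot err vs bed [-0.002 -0.003 -1.571] gap 0.0587 F bed [2.3 0.8 4.8] q [-0.17 -0.57  2.03  0.16  1.18 -1.89]
shift [-8.5  0.2  0.5] turn [-0.0004  0.0029  0.0005]
```

```bash
python3 - <<'E'
from h import *
f=grab_frame("side"); c=camera_model("side"); p=np.load("p.npy")
P=[(x,2.8+y,z) for x,y,z in((15,-30,22),(15,-30,75),(-15,-30,40),(-15,-30,75),(15,-65,22),(-15,-65,22),(15,-30,112),(-15,-30,112))]
q=proj(c,b2w(p,P))
g=cv2.resize(f[155:255,280:380],None,fx=6,fy=6,interpolation=cv2.INTER_CUBIC)
for u in q: cv2.circle(g,(int((u[0]-280+.5)*6),int((u[1]-155+.5)*6)),2,(0,255,0),-1)
cv2.imwrite("pics/s6.png",g)
E
```

```text
(no output)
```

View pics/s6.png

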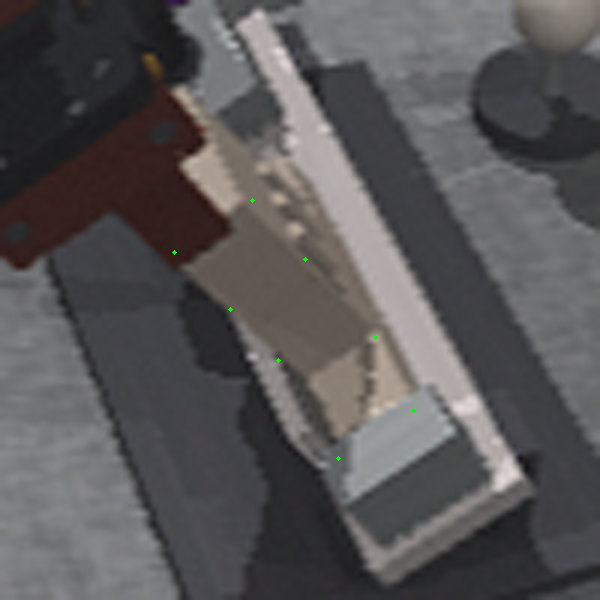

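```bash
python3 -m inch '[[-1,0,0,0,0,0,0],[-2.5,0,0,0,0,0,0],[-2.5,0,0,0,0,0,0]]'>/dev/null; python3 to.py -3 3 80 -90; python3 -m inch '[[-2.5,0,0,0,0,0,0.72],[-2.5,0,0,0,0,0,0.8],[-2.5,0,0,0,0,0,0.9],[-2.5,0,0,0,0,0,1],[-2.5,0,0,0,0,0,1],[-2.5,0,0,0,0,0,1]]'; python3 to.py -3 3 80 -90;
```

```text
t 16.82 tcp in bed [-3.3  2.8 80.3] rot err vs bed [-1.000e-03 -2.000e-03 -1.571e+00] gap 0.0589 F bed [ 0.3 -0.6  5.8] q [-0.17 -0.56  2.03  0.16  1.18 -1.88]
shift [-0.3  0.2  0.3] turn [-0.0004  0.0023  0.0005]
time: 17.58
tool_pos: [0.5582, -0.0028, 0.1087]
eef_rot: [-0.164, 2.612, 0.043]
ft_force: [0.6, 0.7, -0.2]
finger_gap: 0.0881
t 17.57 tcp in bed [-1.2  2.9 80. ] rot err vs bed [-1.000e-03 -1.000e-03 -1.571e+00] gap 0.0881 F bed [ 0.5  0.6 -0.5] q [-0.16 -0.56  2.02  0.15  1.18 -1.88]
shift [ 1.8  0.1 -0. ] turn [-0.0002  0.0017  0.0004]
```

```bash
python3 -m inch '[[0,0,-35,0,0,0,1],[0,0,-75,0,0,0,1],[0,0,-80,0,0,0,1],[0,0,-80,0,0,0,1]]'; python3 to.py 0 129.5 160 0; python3 - <<'E'
from h import *
f=grab_frame("side"); c=camera_model("side"); p=np.load("p.npy")
P=[(x,2.8+y,z) for x,y,z in((15,-30,22),(15,-30,75),(-15,-30,40),(-15,-30,75),(15,-65,22),(-15,-65,22),(15,-30,112),(-15,-30,112),(15,30,112),(-15,30,112))]
q=proj(c,b2w(p,P))
g=cv2.resize(f[155:255,280:380],None,fx=6,fy=6,interpolation=cv2.INTER_CUBIC)
for u in q: cv2.circle(g,(int((u[0]-280+.5)*6),int((u[1]-155+.5)*6)),2,(0,255,0),-1)
cv2.imwrite("pics/s7.png",g)
E
```

```text
time: 18.08
tool_pos: [0.5186, -0.0078, 0.1776]
eef_rot: [-0.163, 2.612, 0.043]
ft_force: [0.1, -0.0, 0.1]
finger_gap: 0.0877
t 18.07 tcp in bed [ -1.3   2.8 159.6] rot err vs bed [-1.000e-03 -2.000e-03 -1.571e+00] gap 0.0877 F bed [ 0.2 -0.   0.1] q [-0.2  -0.68  1.97  0.16  1.35 -1.89]
shift [ -1.4 126.7  -0.4] turn [1.2000e-03 1.7000e-03 1.5711e+00]
```

View pics/s7.png

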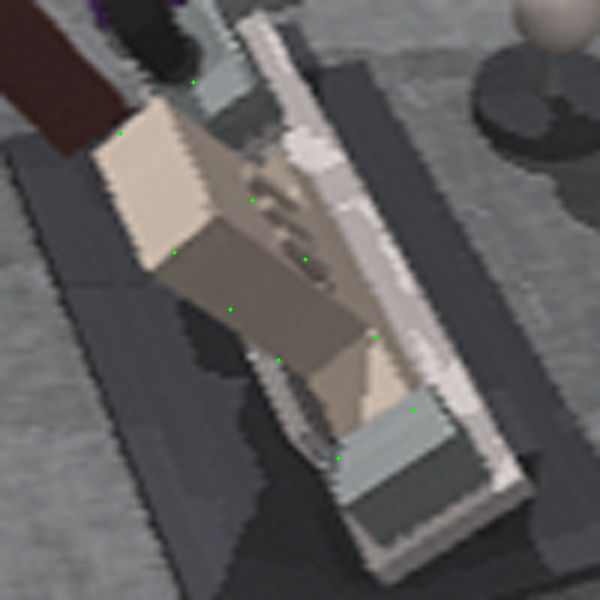

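```bash
sed -i 's/^print("shift"/if len(sys.argv)>5: T=T@Ro.from_euler("y",float(sys.argv[5])).as_matrix()\nprint("shift"/' to.py; python3 to.py 60 2.8 130 -90 0.6;  python3 to.py 50 2.8 12 -90 0.6
```

```text
t 18.12 tcp in bed [ -2.1   3.  158.7] rot err vs bed [-0.     0.    -1.571] gap 0.0877 F bed [-0.1 -0.9  0.3] q [-0.2  -0.68  1.98  0.16  1.35 -1.89]
shift [-62.1  -0.2  28.7] turn [1.000e-04 6.001e-01 2.000e-04]
t 18.12 tcp in bed [ -2.1   3.  158.7] rot err vs bed [-0.     0.    -1.571] gap 0.0877 F bed [-0.1 -0.9  0.3] q [-0.2  -0.68  1.98  0.16  1.35 -1.89]
shift [-52.1  -0.2 146.7] turn [1.000e-04 6.001e-01 2.000e-04]
```

```bash
python3 -m inch '[[-40,0,0,0,0,0,0],[-62,0,0,0,0.18,0,0],[-62,0,0,0,0.36,0,0],[-62,0,15,0,0.54,0,0],[-62,0,28,0,0.6,0,0],[-62,0,28,0,0.6,0,0],[-62,0,28,0,0.6,0,0],[-62,0,28,0,0.6,0,0]]'; python3 to.py 48 2.8 14 -90 0.6
```

```text
time: 19.12
tool_pos: [0.5853, 0.0005, 0.1864]
eef_rot: [0.191, -3.064, 0.008]
ft_force: [0.1, -0.2, 0.3]
finger_gap: 0.0113
t 19.12 tcp in bed [ 61.3   2.8 133.6] rot err vs bed [ 0.467  0.466 -1.52 ] gap 0.0113 F bed [ 0.2 -0.2  0.3] q [-0.05  0.12  1.21 -0.01  1.88 -1.75]
shift [-5.610e+01  1.000e-01  1.065e+02] turn [-0.0009  0.0048 -0.0001]
```

```bash
python3 -m inch '[[-28,0,53,0,0,0,0],[-56,0,90,0,0,0,0],[-56,0,106,0,0,0,0],[-56,0,106,0,0,0,0],[-56,0,106,0,0,0,0]]'; python3 to.py 32 2.8 13 -90 0.6; python3 to.py 25 2.8 13 -90 0.6
```

```text
time: 19.75
tool_pos: [0.6337, 0.0064, 0.0781]
eef_rot: [0.192, -3.065, 0.009]
ft_force: [0.8, 0.4, -0.8]
finger_gap: 0.0003
t 19.75 tcp in bed [49.4  2.6 15.5] rot err vs bed [ 0.466  0.464 -1.521] gap 0.0003 F bed [ 0.3  0.3 -1.2] q [-0.04  0.26  1.25 -0.01  1.71 -1.73]
shift [13.   0.2 11.8] turn [-0.0012  0.006   0.    ]
t 19.75 tcp in bed [49.4  2.6 15.5] rot err vs bed [ 0.466  0.464 -1.521] gap 0.0003 F bed [ 0.3  0.3 -1.2] q [-0.04  0.26  1.25 -0.01  1.71 -1.73]
shift [18.8  0.2 15.8] turn [-0.0012  0.006   0.    ]
```

```bash
python3 -m inch '[[5,0,4.5,0,0,0,0],[10,0,9,0,0,0,0],[13,0,11.5,0,0,0,0],[13,0,11.5,0,0,0,0]]' >/dev/null; python3 to.py 30 2.8 13 -90 0.6;python3 -m inch '[[1.6,0,1.1,0,0,0,0],[3.2,0,2.2,0,0,0,0],[3.2,0,2.2,0,0,0,0]]' >/dev/null; python3 to.py 25 2.8 13 -90 0.6
```

```text
t 20.25 tcp in bed [29.7  2.9 10.8] rot err vs bed [ 0.469  0.469 -1.52 ] gap 0.0006 F bed [-0.1  1.   0.3] q [-0.04  0.23  1.31 -0.01  1.68 -1.74]
shift [ 0.9 -0.1 -2. ] turn [-0.0003  0.0012  0.0001]
t 20.62 tcp in bed [26.1  2.9 10.7] rot err vs bed [ 0.469  0.469 -1.52 ] gap 0.0007 F bed [-0.1 -0.4 -0.2] q [-0.04  0.22  1.32 -0.01  1.68 -1.74]
shift [ 2.2 -0.1 -1.3] turn [-0.0004  0.0014  0.0002]
```

```bash
for i in 1 2; do python3 -m inch '[[0.8,0,0.5,0,0,0,0],[1.6,0,1,0,0,0,0],[1.6,0,1,0,0,0,0]]' >/dev/null; python3 to.py 25 2.8 13 -90 0.6|head -1|cut -c1-200;done
```

```text
t 21.0 tcp in bed [24.3  2.9 10.8] rot err vs bed [ 0.469  0.468 -1.52 ] gap 0.0006 F bed [-0.3  0.5 -0.4] q [-0.04  0.22  1.32 -0.01  1.67 -1.74]
t 21.38 tcp in bed [22.4  2.9 10.9] rot err vs bed [ 0.469  0.468 -1.52 ] gap 0.0006 F bed [ 0.2 -0.2 -0.3] q [-0.04  0.21  1.33 -0.01  1.67 -1.74]
```

```bash
for i in 1 2 3; do python3 -m inch '[[0.8,0,0.5,0,0,0,0],[0.8,0,0.5,0,0,0,0]]' >/dev/null; python3 to.py 25 2.8 13 -90 0.6|head -1|cut -c1-200;done
```

```text
t 21.62 tcp in bed [21.5  2.9 10.9] rot err vs bed [ 0.469  0.468 -1.52 ] gap 0.0005 F bed [0.2 0.1 0.5] q [-0.04  0.21  1.33 -0.01  1.67 -1.74]
t 21.88 tcp in bed [20.5  2.9 11. ] rot err vs bed [ 0.469  0.469 -1.52 ] gap 0.0005 F bed [ 0.6 -0.1  0.4] q [-0.04  0.21  1.34 -0.01  1.67 -1.74]
t 22.12 tcp in bed [19.6  2.9 11.1] rot err vs bed [ 0.469  0.468 -1.52 ] gap 0.0004 F bed [0.9 0.3 0.6] q [-0.04  0.21  1.34 -0.01  1.67 -1.74]
```

```bash
for i in 1 2 3 ; do python3 -m inch '[[0.8,0,0.5,0,0,0,0],[0.8,0,0.5,0,0,0,0]]' >/dev/null; python3 to.py 25 2.8 13 -90 0.6|head -1|cut -c1-200;done
```

```text
t 22.38 tcp in bed [18.6  2.9 11.1] rot err vs bed [ 0.469  0.468 -1.52 ] gap 0.0001 F bed [ 0.1  0.  -0.8] q [-0.04  0.21  1.34 -0.01  1.67 -1.74]
t 22.62 tcp in bed [17.7  2.9 11.1] rot err vs bed [ 0.469  0.468 -1.52 ] gap 0.0006 F bed [-0.  -0.9 -0.6] q [-0.04  0.2   1.35 -0.01  1.67 -1.74]
t 22.88 tcp in bed [16.7  2.9 11.1] rot err vs bed [ 0.469  0.469 -1.52 ] gap 0.0004 F bed [-0.1  0.1  0.3] q [-0.04  0.2   1.35 -0.01  1.67 -1.74]
```

```bash
cat > top.py <<'E'
from h import *
f=grab_frame("side"); c=camera_model("side"); p=np.load("p.npy"); cv2.imwrite("pics/side_now.png",f)
def quad(f):
    h=f[155:255,280:380]; a=cv2.resize(h,None,fx=6,fy=6,interpolation=cv2.INTER_CUBIC) if h.shape[0]==100 else f
    m=((a[:,:,2]>170)&(a[:,:,2].astype(int)-a[:,:,0]>18)).astype(np.uint8); m[300:]=0; m[:,260:]=0
    m=cv2.morphologyEx(m,cv2.MORPH_OPEN,np.ones((9,9)))
    n,l,s,ce=cv2.connectedComponentsWithStats(m); i=1+s[1:,4].argmax(); print("area",s[i,4],"cen",ce[i].round(1),"box",s[i,:4])
quad(cv2.imread("pics/s7.png")) ; quad(f)
for y in(0,2.8): 
  for x in(0,):
    print("pred flat",((proj(c,b2w(p,(x,y,112)))[0]-[280,155]+.5)*6).round(1))
print("start"); quad(cv2.imread("pics/side0.png"))
E
python3 top.py
```

```text
area 3695 cen [ 82.9 218.8] box [ 51 183  65  72]
area 10561 cen [155.1 183.4] box [ 99 102 114 164]
pred flat [187.2 171.4]
pred flat [184.5 165.8]
start
area 11395 cen [184.5 170.9] box [123  92 124 159]
```

```bash
cat > q.py <<'E'
from h import *
def quad(a,tag):
    m=((a[:,:,2]>170)&(a[:,:,2].astype(int)-a[:,:,0]>18)).astype(np.uint8); m[300:]=0; m[:,260:]=0
    m=cv2.morphologyEx(m,cv2.MORPH_OPEN,np.ones((9,9)))
    n,l,s,ce=cv2.connectedComponentsWithStats(m); i=1+s[1:,4].argmax(); print(tag,"area",s[i,4],"cen",ce[i].round(1),"box",s[i,:4])
def crop(f): return cv2.resize(f[155:255,280:380],None,fx=6,fy=6,interpolation=cv2.INTER_CUBIC)
E
python3 - <<'E'
from q import *
quad(cv2.imread("pics/s7.png"),"s7"); f=grab_frame("side"); quad(crop(f),"now"); quad(crop(cv2.imread("pics/side0.png")),"start")
s=grab_frame("scene"); s=cv2.resize(s[165:265,280:400],None,fx=5,fy=5,interpolation=cv2.INTER_CUBIC)
a=crop(f)[:500,:450]; a=cv2.resize(a,(400,444)); s=cv2.resize(s,(400,333))
o=np.zeros((444,800,3),np.uint8); o[:,:400]=a; o[:333,400:]=s; cv2.imwrite("pics/c8.png",o)
p=np.load("p.npy");C=camera_model("side")
for k in((1,0,0),(0,1,0),(0,0,1)): print(k,((proj(C,b2w(p,np.array([0,2.8,112])+k))-proj(C,b2w(p,(0,2.8,112))))*6).round(2))
E
```

```text
s7 area 10533 cen [154.6 182.9] box [ 99 101 109 165]
now area 10545 cen [155.  183.5] box [ 99 103 114 163]
start area 11395 cen [184.5 170.9] box [123  92 124 159]
(1, 0, 0) [[ 2.52 -1.72]]
(0, 1, 0) [[-0.94 -1.97]]
(0, 0, 1) [[-1.5  -1.65]]
```

View pics/c8.png

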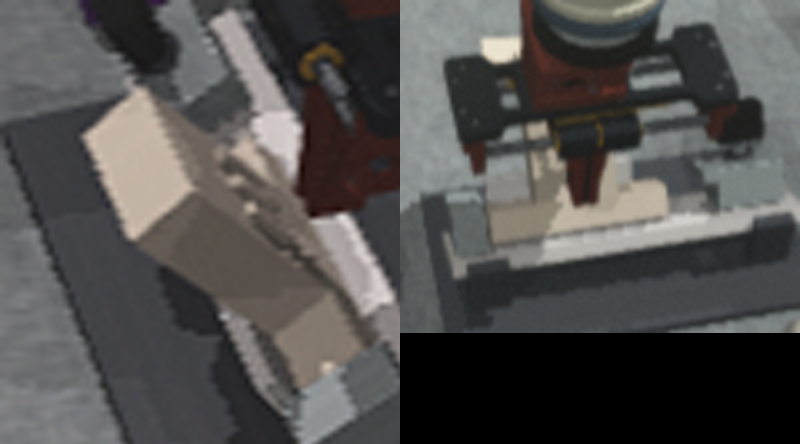

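```bash
for i in 1 2 3 4; do python3 -m inch '[[0.8,0,0.5,0,0,0,0],[0.8,0,0.5,0,0,0,0]]' >/dev/null; python3 to.py 25 2.8 13 -90 0.6|head -1|cut -c1-50,88-160; python3 -c 'from q import *
quad(crop(grab_frame("side")),"")'; done
```

```text
t 23.27 tcp in bed [15.8  2.9 11.2] rot err vs bedbed [-0.1  0.1 -0.5] q [-0.04  0.2   1.35 -0.01  1.66 -1.74]
 area 10553 cen [155.1 183.5] box [ 99 102 114 164]
t 23.57 tcp in bed [14.8  2.9 11.2] rot err vs bedbed [ 0.7 -0.6  0.4] q [-0.04  0.2   1.35 -0.01  1.66 -1.74]
 area 10547 cen [155.1 183.5] box [ 99 102 114 164]
t 23.88 tcp in bed [13.9  2.9 11.2] rot err vs bedbed [-0.5 -0.2 -0. ] q [-0.04  0.2   1.36 -0.01  1.66 -1.74]
 area 10545 cen [155.1 183.4] box [ 99 102 114 164]
t 24.18 tcp in bed [13.   2.9 11.3] rot err vs bedbed [-0.3  0.1 -0.7] q [-0.04  0.19  1.36 -0.01  1.66 -1.74]
 area 10546 cen [155.1 183.5] box [ 99 102 114 164]
```

```bash
python3 - <<'E'
from h import *
p=np.load("p.npy")
for n,F in(("scene",lambda q:(q-[280,165]+.5)*10/3+[400,0]),("side",lambda q:(q-[280,155]+.5)*6*400/450)):
  C=camera_model(n)
  for k in((16.7,2.9,11.1),(15,2.8,0),(15,2.8,22),(19,2.8,0),(15,-62.2,0),(15,-62.2,22),(15,67.8,0),(15,67.8,22),(-15,-62.2,22)): print(n,k,F(proj(C,b2w(p,k))[0]).round(1))
E
```

```text
scene (16.7, 2.9, 11.1) [579.9 218. ]
scene (15, 2.8, 0) [580.6 231.5]
scene (15, 2.8, 22) [577.9 203.1]
scene (19, 2.8, 0) [581.7 233.4]
scene (15, -62.2, 0) [492.2 245.5]
scene (15, -62.2, 22) [488.9 216.9]
scene (15, 67.8, 0) [667.3 217.7]
scene (15, 67.8, 22) [665.2 189.5]
scene (-15, -62.2, 22) [483.1 203.3]
side (16.7, 2.9, 11.1) [321.5 259.1]
side (15, 2.8, 0) [330.  275.3]
side (15, 2.8, 22) [306.1 248. ]
side (19, 2.8, 0) [338.2 269.8]
side (15, -62.2, 0) [391.1 390.8]
side (15, -62.2, 22) [367.1 364.5]
side (15, 67.8, 0) [274.8 171. ]
side (15, 67.8, 22) [251.1 143.2]
side (-15, -62.2, 22) [300.8 407.5]
```

```bash
python3 - <<'E'
from h import *
p=np.load("p.npy"); o,B=bed(p)
C={n:camera_model(n) for n in("scene","side")}
a=(np.array([583,207])-[400,0])*.3+[280,165]-.5; b=np.array([325,217])*450/400/6+[280,155]-.5
f=lambda X:np.concatenate([proj(C["scene"],b2w(p,X))[0]-a,proj(C["side"],b2w(p,X))[0]-b])
r=least_squares(f,[20,0,20]); print(r.x,r.fun)
for n,uv in(("scene",a),("side",b)): print(uv)
# where is real TCP per cameras with raw pose then (t 22.88)
f=grab_frame("wrist"); cv2.imwrite("pics/w9.png",f)
s=monitor.read_state(); print(s["tool_pos"], C["side"]["R"].T@-np.array(C["side"]["t"]))
for n in C:
  f=grab_frame(n); cv2.imwrite(f"pics/{n}9.png",f)
# dark-red finger mask in both: lowest pixels
for n in C:
  f=cv2.imread(f"pics/{n}9.png").astype(int); m=(f[:,:,2]>f[:,:,1]+25)&(f[:,:,2]<130)&(f[:,:,1]<60)
  ys,xs=np.nonzero(m[150:260,300:380]); i=ys.argsort()[-6:]; print(n,[(xs[k]+300,ys[k]+150) for k in i], "pred TCP",proj(C[n],s["tool_pos"]).round(1))
E
```

```text
[28.33324959  5.5567946  25.18621555] [ 0.65211838 -0.79027952  0.58814832  0.69639885]
[334.4 226.6]
[340.4375 195.1875]
[0.60449883 0.00298109 0.05630563] [ 0.44580501 -0.55798075  0.64784862]
scene [(np.int64(322), np.int64(194)), (np.int64(323), np.int64(194)), (np.int64(324), np.int64(194)), (np.int64(325), np.int64(194)), (np.int64(326), np.int64(194)), (np.int64(321), np.int64(195))] pred TCP [[333.1 229.3]]
side [(np.int64(366), np.int64(152)), (np.int64(345), np.int64(155)), (np.int64(347), np.int64(181)), (np.int64(342), np.int64(190)), (np.int64(343), np.int64(190)), (np.int64(344), np.int64(191))] pred TCP [[338.3 204. ]]
```

```bash
python3 -m inch '[[-7.4,0,-5.1,0,0,0,0],[-7.4,0,-5.1,0,0,0,0],[-10,0,-1.3,0,0,0,0],[-12.7,0,2.6,0,0,0,0],[-12.7,0,2.6,0,0,0,0]]' >/dev/null; python3 to.py 22 2.8 -6 -90 0.6;python3 -m inch '[[-1.4,0,2,0,0,0,0],[-2.6,0,3.9,0,0,0,0],[-2.6,0,3.9,0,0,0,0]]' >/dev/null; python3 to.py 22 2.8 -6 -90 0.6; cp pics/side9.png a.png; python3 - <<'E'
from q import *
f=grab_frame("side").astype(int); C=camera_model("side"); s=monitor.read_state()
u=proj(C,s["tool_pos"])[0]; R=Ro.from_rotvec(s["eef_rot"]).as_matrix()
for d in range(0,31,3):
    x,y=proj(C,s["tool_pos"]-R[:,2]*d/1000)[0].round().astype(int); print(d,(x,y),f[y,x])
E
```

```text
t 25.0 tcp in bed [21.3  2.9  1.3] rot err vs bed [ 0.47  0.47 -1.52] gap 0.0006 F bed [-0.7 -0.2  0.5] q [-0.04  0.23  1.33 -0.01  1.66 -1.74]
shift [-4.7 -0.1  5.6] turn [-0.0002  0.0002  0.0002]
t 25.38 tcp in bed [21.9  2.9 -2.8] rot err vs bed [ 0.469  0.469 -1.52 ] gap 0.0004 F bed [-0.1  0.9  0.1] q [-0.04  0.24  1.33 -0.01  1.65 -1.74]
shift [-1.9 -0.1  2.5] turn [-0.0004  0.0014  0.0003]
0 (np.int64(345), np.int64(205)) [168 168 176]
3 (np.int64(345), np.int64(204)) [165 166 174]
6 (np.int64(345), np.int64(203)) [163 163 172]
9 (np.int64(345), np.int64(202)) [161 162 169]
12 (np.int64(345), np.int64(201)) [161 163 171]
15 (np.int64(345), np.int64(200)) [163 163 169]
18 (np.int64(346), np.int64(199)) [207 208 216]
21 (np.int64(346), np.int64(198)) [193 194 202]
24 (np.int64(346), np.int64(197)) [82 83 96]
27 (np.int64(346), np.int64(196)) [24 28 48]
30 (np.int64(346), np.int64(195)) [27 30 50]
```

```bash
python3 -m inch '[[-2.6,0,3.7,0,0,0,0],[-5.1,0,7.4,0,0,0,0],[-5.1,0,7.4,0,0,0,0]]' >/dev/null; python3 to.py 12 2.8 -12 -90 0.6; cat > tip.py <<'E'
from q import *
f=grab_frame("side"); quad(crop(f),"top"); f=f.astype(int); C=camera_model("side"); s=monitor.read_state()
R=Ro.from_rotvec(s["eef_rot"]).as_matrix(); o,B=bed(np.load("p.npy"))
for d in range(10,40):
    X=s["tool_pos"]-R[:,2]*d/1000; x,y=proj(C,X)[0].round().astype(int)
    if f[y,x].max()<75: print("finger from d",d,(x,y),f[y,x],"bed",((X-o)@B*1000).round(1),"Fbed",(s["ft_force"]@B).round(1)); break
E
python3 tip.py
```

```text
t 25.8 tcp in bed [ 21.5   2.9 -12.2] rot err vs bed [ 0.47   0.469 -1.52 ] gap 0.0003 F bed [ 0.7 -1.   0.5] q [-0.04  0.25  1.32 -0.01  1.64 -1.73]
shift [ 8.  -0.1  5.2] turn [-0.0002  0.0006  0.0003]
top area 10635 cen [155.  183.1] box [ 99 102 114 164]
finger from d 23 (np.int64(348), np.int64(199)) [33 34 50] bed [34.7  2.9  7. ] Fbed [-0.3 -0.  -0.6]
```

```bash
python3 -m inch '[[2.5,0,1.7,0,0,0,0],[5,0,3.4,0,0,0,0],[5,0,3.4,0,0,0,0]]' >/dev/null; python3 tip.py; for i in 1 2 3; do python3 -m inch '[[0.8,0,0.5,0,0,0,0],[1.6,0,1,0,0,0,0],[1.6,0,1,0,0,0,0]]' >/dev/null; python3 tip.py;done
```

```text
top area 10658 cen [155.  183.1] box [ 99 101 114 165]
finger from d 24 (np.int64(345), np.int64(200)) [24 25 47] bed [29.4  2.8  8.3] Fbed [ 0.4 -0.4 -0.1]
top area 10649 cen [155.  183.1] box [ 99 101 114 165]
finger from d 26 (np.int64(345), np.int64(200)) [24 26 46] bed [28.8  2.9  9.9] Fbed [-0.3 -0.7 -0.4]
top area 10647 cen [155.  183.2] box [ 99 102 114 164]
finger from d 24 (np.int64(344), np.int64(201)) [25 27 49] bed [25.7  2.9  8.3] Fbed [-0.   0.  -0.3]
top area 10629 cen [155.  183.2] box [ 99 102 114 164]
finger from d 10 (np.int64(342), np.int64(207)) [59 65 70] bed [16.   2.9 -3.2] Fbed [-0.1  1.1  0.5]
```

```bash
for i in 1 2 3 4; do python3 -m inch '[[0.8,0,0.5,0,0,0,0],[1.2,0,0.8,0,0,0,0],[1.2,0,0.8,0,0,0,0]]' >/dev/null; python3 tip.py |head -1; python3 to.py 12 2.8 -12 -90 0.6|head -1|cut -c1-36,88-135;done
```

```text
top area 10720 cen [155.3 182.8] box [ 99 102 115 164]
t 27.98 tcp in bed [  9.5   2.9 -11. F bed [ 2.7 -0.  -1.2] q [-0.04  0.22  1.36 -0.
top area 10693 cen [156.4 182.6] box [100 101 115 165]
t 28.4 tcp in bed [  9.2   2.8 -11.5F bed [ 6.5  0.2 -3. ] q [-0.04  0.22  1.37 -0.0
top area 10811 cen [159.1 180.3] box [102  99 117 164]
t 28.82 tcp in bed [  8.7   2.8 -11. F bed [ 7.9  0.6 -4.3] q [-0.04  0.22  1.37 -0.
top area 11001 cen [166.7 176.1] box [109  97 118 161]
t 29.25 tcp in bed [  7.8   2.9 -11. F bed [ 9.4  0.3 -5.1] q [-0.04  0.22  1.38 -0.
```

```bash
for i in 1 2 3; do python3 -m inch '[[0.6,0,0.4,0,0,0,0],[1,0,0.7,0,0,0,0],[1,0,0.7,0,0,0,0]]' >/dev/null; python3 tip.py |head -1; python3 to.py 12 2.8 -12 -90 0.6|head -1|cut -c1-36,88-135;done
```

```text
top area 10997 cen [169.6 174.1] box [111  94 120 161]
t 29.68 tcp in bed [  7.4   2.9 -12. F bed [12.  -0.5 -7.5] q [-0.04  0.21  1.38 -0.
top area 11263 cen [172.6 171.8] box [112  92 123 160]
t 30.1 tcp in bed [  7.1   2.8 -12.3F bed [ 12.9  -0.1 -10.2] q [-0.04  0.21  1.38 -
top area 11141 cen [173.6 171.6] box [115  92 120 160]
t 30.52 tcp in bed [  7.    2.8 -12. F bed [ 16.1   0.  -10.4] q [-0.04  0.21  1.39
```

```bash
for i in 1 2 3; do python3 -m inch '[[0.8,0,0.5,0,0,0,0],[1,0,0.2,0,0,0,0],[1,0,0.2,0,0,0,0]]' >/dev/null; python3 tip.py |head -1; python3 to.py 12 2.8 -12 -90 0.6|head -1|cut -c1-36,88-135;done
```

```text
top area 11124 cen [171.5 172.7] box [112  93 122 162]
t 30.95 tcp in bed [  7.1   2.8 -12. F bed [ 17.9  -0.3 -11.3] q [-0.04  0.21  1.39 
top area 11166 cen [172.9 170.3] box [113  91 122 160]
t 31.38 tcp in bed [  6.9   2.8 -11. F bed [ 19.8   0.7 -12.3] q [-0.04  0.2   1.39 
top area 11114 cen [170.6 171.4] box [111  93 122 159]
t 31.8 tcp in bed [  7.    2.8 -11.4F bed [ 21.9   0.1 -13. ] q [-0.04  0.2   1.39 -
```

```bash
for i in 1 2 3; do python3 -m inch '[[-0.8,0,1.2,0,0,0,0],[-0.8,0,1.2,0,0,0,0]]' >/dev/null; python3 tip.py |head -1; python3 to.py 12 2.8 -12 -90 0.6|head -1|cut -c1-36,88-135;done
```

```text
top area 11299 cen [179.9 166.6] box [119  87 126 159]
t 32.1 tcp in bed [  6.3   2.8 -12.8F bed [ 19.6  -0.3 -12.7] q [-0.04  0.2   1.39 -
top area 11297 cen [181.3 165.6] box [121  87 124 157]
t 32.4 tcp in bed [  6.2   2.8 -13.2F bed [20.5  0.4 -7.1] q [-0.04  0.2   1.39 -0.0
top area 11276 cen [181.4 165.6] box [121  87 124 158]
t 32.7 tcp in bed [  6.2   2.8 -13.5F bed [18.4 -0.2 -0.2] q [-0.04  0.21  1.39 -0.0
```

```bash
python3 -m inch '[[-2,0,-1,0,0,0,0],[-5,0,-3,0,0,0,0],[-10,0,-7,0,0,0,0],[-20,0,-14,0,0,0,0],[-20,0,-60,0,0,0,0],[-20,0,-110,0,0,0,1],[-20,0,-110,0,0,0,1]]' >/dev/null; python3 tip.py |head -1; python3 to.py 0 129.5 130 0
```

```text
top area 11221 cen [182.6 167.8] box [122  90 124 159]
t 33.62 tcp in bed [77.9  2.7 66.3] rot err vs bed [ 0.468  0.466 -1.52 ] gap 0.0209 F bed [-0.1  1.  -1.1] q [-0.04  0.25  1.15 -0.01  1.81 -1.73]
shift [100.2 126.8  -9.1] turn [-0.4678 -0.4663  1.5202]
```

```bash
python3 -m inch '[[0,0,-60,0,0,0,1],[0,60,-60,0,0,0,1],[0,120,-60,0,0,0,1],[0,127,-60,0,0,0,1],[0,127,-60,0,0,0,1]]' >/dev/null; python3 to.py 0 129.5 130 0; python3 -m inch '[[0,0,0,-0.05,-0.05,0.17,1],[0,0,0,-0.11,-0.11,0.34,1],[0,0,0,-0.16,-0.16,0.51,1],[0,0,0,-0.21,-0.21,0.68,1],[0,0,0,-0.26,-0.26,0.85,1],[0,0,0,-0.31,-0.31,1.02,1],[0,0,0,-0.37,-0.37,1.19,1],[0,0,0,-0.42,-0.42,1.36,1],[0,0,0,-0.468,-0.466,1.52,1],[0,0,0,-0.468,-0.466,1.52,1]]' >/dev/null; python3 to.py 0 129.5 120 0
```

```text
t 34.25 tcp in bed [108.6 130.1 113.1] rot err vs bed [ 0.472  0.471 -1.52 ] gap 0.0712 F bed [-0.7 -0.1  0.7] q [ 0.16  0.27  1.03  0.    1.92 -1.54]
shift [99.  -0.4 47.6] turn [-0.4724 -0.4711  1.5204]
t 35.5 tcp in bed [108.8 128.9 114. ] rot err vs bed [ 0.004 -0.    -0.001] gap 0.0878 F bed [ 0.4  1.2 -0. ] q [ 0.17 -0.33  1.71 -0.02  1.25  0.04]
shift [   0.8 -108.8   -5.6] turn [-0.0041  0.0001  0.0013]
```

```bash
python3 -m inch '[[0.4,-60,0,-0.004,0,0,1],[0.4,-109,0,-0.004,0,0,1],[0.4,-109,0,-0.004,0,0,1],[0.4,-109,0,-0.004,0,0,1]]' >/dev/null; python3 to.py -0.5 129.3 37 0
```

```text
t 36.0 tcp in bed [  3.1 129.6 115.7] rot err vs bed [-0.004  0.001 -0.001] gap 0.0876 F bed [0.1 0.1 0.2] q [ 0.18 -0.62  2.   -0.03  1.23  0.06]
shift [-0.3 -3.9 78.7] turn [ 0.0039 -0.0006  0.001 ]
```

```bash
python3 -m inch '[[-0.3,-1.5,40,0,0,0,0.5],[-0.3,-1.5,70,0,0,0,0.5],[-0.3,-1.5,78,0,0,0,0.5],[-0.3,-1.5,78,0,0,0,0.5]]' >/dev/null; python3 to.py -0.5 129.3 37 0
```

```text
t 36.5 tcp in bed [  1.2 129.9  37.2] rot err vs bed [-0.002  0.001 -0.   ] gap 0.0514 F bed [ 0.  -0.2  0.5] q [ 0.18 -0.48  2.03 -0.03  1.06  0.06]
shift [-0.6 -1.7  0.2] turn [ 0.0019 -0.0008  0.0001]
```

```bash
python3 -m inch '[[0,-1.7,0,0,0,0,0.3],[0,-1.7,0,0,0,0,0],[0,-1.7,0,0,0,0,0],[0,-1.7,0,0,0,0,0],[0,-1.7,0,0,0,0,0],[0,-1.7,0,0,0,0,0]]' >/dev/null; python3 to.py -0.5 91.5 37 0; python3 -m inch '[[0,0,-4,0,0,0,0],[0,0,-8,0,0,0,0],[0,0,-11.5,0,0,0,0],[0,0,-11.5,0,0,0,0],[0,0,-11.5,0,0,0,0]]' >/dev/null; python3 to.py -0.5 91.5 37 0
```

```text
t 37.25 tcp in bed [ -0.5 130.2  37.6] rot err vs bed [-0.004  0.001  0.   ] gap 0.0177 F bed [ 3.6 -0.3  1.8] q [ 0.18 -0.49  2.04 -0.03  1.06  0.06]
shift [-38.7  -0.    0.5] turn [ 0.0042 -0.0011 -0.0001]
t 37.88 tcp in bed [ -0.7 130.1  48.2] rot err vs bed [-0.004  0.001  0.   ] gap 0.0175 F bed [ 8.1  0.9 -7.3] q [ 0.18 -0.51  2.04 -0.03  1.09  0.06]
shift [-38.7   0.1  11.1] turn [ 0.0045 -0.0011 -0.0001]
```

```bash
python3 -m inch '[[-6,0,0,0,0,0,0],[-14,0,0,0,0,0,0],[-22,0,0,0,0,0,0],[-28,0,0,0,0,0,0],[-32,0,0,0,0,0,0],[-35,0,0,0,0,0,0],[-37,0,0,0,0,0,0],[-38,0,0,0,0,0,0],[-38,0,0,0,0,0,0],[-38,0,0,0,0,0,0]]' >/dev/null; python3 to.py -0.5 91.5 37 0; python3 tip.py|head -1
```

```text
t 39.12 tcp in bed [-0.6 92.7 48.2] rot err vs bed [-0.005  0.002  0.   ] gap 0.0174 F bed [ 8.5  2.5 -7.1] q [ 0.08 -0.52  2.04  0.03  1.09 -0.05]
shift [-1.2  0.  11.2] turn [ 0.0047 -0.0021 -0.0003]
top area 305 cen [208.6 176.5] box [201 168  18  20]
```

```bash
python3 -m inch '[[-0.5,0,4,0,0,0,0],[-0.5,0,8,0,0,0,0],[-0.5,0,11,0,0,0,0],[-0.5,0,11,0,0,0,0],[-0.5,0,11,0,0,0,0]]' >/dev/null; python3 to.py -0.5 91.5 37 0
```

```text
t 39.8 tcp in bed [-0.5 92.6 37.5] rot err vs bed [-0.004  0.003  0.   ] gap 0.0176 F bed [ 6.7  3.8 -2.9] q [ 0.08 -0.5   2.05  0.03  1.07 -0.05]
shift [-1.1  0.   0.5] turn [ 0.0044 -0.0028 -0.0002]
```

```bash
python3 -m inch '[[0,0,0,0,0,0,1],[0,0,0,0,0,0,1],[0,0,0,0,0,0,1],[0,0,0,0,0,0,1],[0,0,-50,0,0,0,1],[0,0,-110,0,0,0,1],[0,0,-112,0,0,0,1],[0,0,-112,0,0,0,1]]' >/dev/null; python3 to.py 0 91.5 150 0; python3 tip.py|head -1; python3 - <<'E'
from q import *
p=np.load("p.npy"); C=camera_model("side"); d=proj(C,b2w(p,[(0,0,112)]))
c=camera_model("wrist"); f=grab_frame("wrist"); cv2.imwrite("pics/w10.png",f)
for z in(46,54,76,84): print(z,proj(c,b2w(p,[(-9,73.5,z),(9,109.5,z)])).round(1).tolist())
q=proj(c,b2w(p,(0,91.5,68)))[0].round().astype(int); print(q)
m=(f.max(2)<70).astype(np.uint8); n,l,s,ce=cv2.connectedComponentsWithStats(m[140:290,270:370]); 
for i in range(1,n):
    if s[i,4]>150: print("blob x,y,w,h",s[i,0]+270,s[i,1]+140,s[i,2:].tolist())
# scene: black grip now vs start
for nm,g in(("start",cv2.imread("pics/scene0.png")),("now",grab_frame("scene"))):
    m=(g.max(2)<45).astype(np.uint8)[185:225,340:400]; n,l,s,ce=cv2.connectedComponentsWithStats(m)
    for i in range(1,n):
        if s[i,4]>40: print(nm,ce[i]+[340,185],s[i].tolist())
E
```

```text
t 40.8 tcp in bed [ -2.   91.4 149.3] rot err vs bed [-0.002  0.001  0.   ] gap 0.0882 F bed [-0.7  0.3 -1.1] q [ 0.07 -0.69  2.    0.03  1.31 -0.06]
shift [ 0.1  2.  -0.7] turn [ 0.0022 -0.0008 -0.0001]
top area 3752 cen [154.3 147.6] box [122  90  72 125]
46 [[310.6, 206.7], [329.3, 170.6]]
54 [[310.4, 209.3], [329.7, 172.4]]
76 [[310.0, 217.3], [330.7, 177.7]]
84 [[309.8, 220.5], [331.1, 179.9]]
[320 195]
blob x,y,w,h 310 171 [20, 43, 746]
start [365.7124183  203.19607843] [19, 12, 15, 13, 153]
now [366.07482993 203.39455782] [19, 12, 15, 13, 147]
```

```bash
python3 -m inch '[[60,0,-30,0,0,0,1],[110,0,-30,0,0,0,1],[110,0,-30,0,0,0,1],[110,0,-30,0,0,0,1]]' >/dev/null; python3 tip.py|head -1; python3 - <<'E'
from q import *
p=np.load("p.npy"); C=camera_model("side")
quad(crop(cv2.imread("pics/side0.png")),"start")
a=cv2.imread("pics/side0.png").astype(int); b=grab_frame("side").astype(int)
def cen(g,thr,x0,x1,y0,y1,f):
    m=f(g[y0:y1,x0:x1]); ys,xs=np.nonzero(m); return (xs.mean()+x0).round(1),(ys.mean()+y0).round(1),m.sum()
dark=lambda g:g.max(2)<40; white=lambda g:g.min(2)>150; brown=lambda g:(g[:,:,2]>g[:,:,0]+25)
for g in(a,b): print("cap",cen(g,0,385,420,203,232,dark),"ball",cen(g,0,362,386,145,166,white),"block",cen(g,0,340,395,262,332,brown))
# foot/front: stripe of ribs vs roundel is known; scene relief column
print(monitor.read_state()["time"],monitor.read_state()["ft_force"].round(1))
E
```

```text
top area 11185 cen [182.6 167.6] box [122  90 122 158]
start area 11395 cen [184.5 170.9] box [123  92 124 159]
cap (np.float64(401.3), np.float64(217.8), np.int64(501)) ball (np.float64(372.4), np.float64(150.9), np.int64(49)) block (np.float64(366.1), np.float64(294.7), np.int64(928))
cap (np.float64(401.3), np.float64(217.8), np.int64(504)) ball (np.float64(372.0), np.float64(152.1), np.int64(78)) block (np.float64(367.3), np.float64(296.7), np.int64(1002))
41.55 [ 0.2 -0.3 -0.4]
```

```bash
python3 - <<'E'
from station import grab_frame
import cv2,numpy as np
for n,B in(("side",{"block":(340,262,395,332),"ball":(355,140,388,185),"cap":(382,200,420,232)}),("scene",{"block":(215,230,285,265),"ball":(380,255,420,295),"cap":(310,275,350,310)})):
    a=cv2.imread(f"pics/{n}0.png",0).astype(np.float32); b=cv2.cvtColor(grab_frame(n),cv2.COLOR_BGR2GRAY).astype(np.float32)
    for k,(x0,y0,x1,y1) in B.items():
        r=cv2.matchTemplate(b[y0-6:y1+6,x0-6:x1+6],a[y0:y1,x0:x1],cv2.TM_CCOEFF_NORMED); _,v,_,l=cv2.minMaxLoc(r); print(n,k,(l[0]-6,l[1]-6),round(v,3))
E
```

```text
side block (0, 0) 0.951
side ball (0, 0) 0.92
side cap (0, 0) 1.0
scene block (0, 0) 0.928
scene ball (0, 0) 0.983
scene cap (0, 0) 1.0
```

Everything checks out, so I'm handing in.

```bash
python3 -c "from station import ticket; print(ticket.finish_job())"
```

```text
the job is handed in; nothing more can be done
None
```

The relief is turned: its ribbed side faces out, it stands flat against the back rest, and the jaw is closed over its foot with the plunger down in the inner hole. The job is handed in at about 42 s of the 67 s allowed.

**What I did:** I pulled the plunger, slid the jaw open 38 mm until it dropped into the outer hole, then lifted the relief, turned it half round and set it down by force contact. After release it leaned back about 6°. I slid its foot against the rest with the closed fingers, with up to about 22 N along the bed and 13 N across it. Then I pulled the plunger, slid the jaw back and let it drop.

**Last checks:**
- **Relief:** its top in the side image matches upright within about 0.1 mm in x. It sits about 1.7 mm to +y, roughly the play between the jaws.
- **Plunger and jaw:** the grip is within 0.4 px of its starting image, so the plunger is down and the jaw closed. The tool also came down to the same height as when the plunger was in the outer hole.
- **Bystanders:** the lens cap, target ball and block show no shift when matched against the first pictures.

**What disagreed:**
- The shut fingers' tips appeared about 23 mm behind the reported TCP. The first grips were therefore shallower than planned, which probably let the relief tilt.
- Simple colour centroids for the ball and block moved 1–2 px, probably from shadow changes.
- The 12 pictures were used up before the end, so the final checks are numeric only.

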